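# Calibrate the desk touch terminal with its stylus

### The arm

A 6-joint arm with a two-finger parallel gripper is mounted at the origin on the work surface. World frame = base frame: x ahead of the robot, y to its left, z up, the work surface at z = 0. Lengths are in mm, angles in rad, forces in N, time in s.
With the tool pointing down it reaches from about 400 to 925 mm from the base axis. Payload 12.5 kg.
Tool frame: the origin (TCP) lies at the very end of the fingers, on their centre line; the grasp point (between the pads) lies 19 mm behind it; z points along the fingers, y is the line along which they close (so a half turn about z gives the same grasp; the last joint's range is limited). The gripper opens to 95 mm and grips with 3 to 60 N. Pads are 20 mm wide; open, the fingers measure 119 mm over their backs; the gripper's body (75 mm by 180 mm) begins 59 mm behind the grasp point.
Start: joints at [-1.24, 0.491, 1.559, -0, 1.092, -0.106], TCP at [264.426, -566.327, 214.661] pointing down, gripper open.
Joint ranges: [-3.1, 3.1], [-0.84, 2.19], [0.05, 2.79], [-1.13, 4.28], [0.06, 2.93], [-2.69, 2.69]. Speed limits (rad/s): [2.22, 2.22, 2.79, 3.14, 3.14, 3.14].

### API

Orientations are given as [roll, pitch, yaw] about the fixed x, y, z axes, in that order (R = Rz(yaw) Ry(pitch) Rx(roll)).
In Python, from plant import monitor, optics, manip gives the robot as it stands.
- The arm moves only by the tool servo_tool, never from a script. Its argument "series" is a list that holds one entry, the list of rows, each a list of 6 numbers: the shift along the world's x, y, z scaled (see below), then the turn, a rotation vector about the world's x, y, z scaled (see below). A call has 1 to 8 rows; each row is the pose to reach, as a shift and turn from the pose commanded when the call began; what a row does not reach only later rows make up. The controller multiplies each number of a shift by 200 mm and each number of a turn by 90 degrees. A row lasts 1/12 s, in which the tool goes at most 41.7 mm and 7.16 degrees, less where a joint would pass 70% of its speed; a pose out of reach is approached as far as the arm can. A call with a number of a shift or a turn outside -1 to 1 is refused whole. A call with a gripper value outside its range is refused whole. "fingers" is the opening, from -1 (shut) to 1 (fully open), set as the call begins (left out, the last holds). The fingers move at their own pace and stop on an object; "squeeze" is the grip in N (left out, the last holds). Time passes only in rows, so rows that repeat a pose let the fingers close. It gives the time, the measured TCP pose, the force, the opening and the grip force at its end, in the units of the state.
- monitor.state(): the state, without advancing time (a new reading comes with each control period).
- optics.snapshot(name): name is "scene" or "top" or "wrist"; returns the picture (400x640x3 uint8, red, green, blue); there is no depth.
- optics.camera_info(name): a dict with "fx", "fy", "cx", "cy" (pixels), "dist" ([k1, k2, p1, p2, k3] as OpenCV has them; the pictures are not rectified), "origin" and "attitude" of the camera in the world; the wrist camera has in their place "mount" (4x4, takes a point from camera to tool coordinates, whose origin is the TCP and whose axes are the flange's). Camera axes: x right, y up, looking along -z (the intrinsics and any distortion apply to the point x, -y, -z); pixel columns grow to the right and rows downward; lengths in mm; the calibration is good to about 2 mm. A picture is of the moment at which its call begins: read the wrist's pose just before it. camera_info takes no time and is no camera call.
- manip.finish_job(): hands the job in; it is judged then, once.
The state is a dict: "time_s": time; "q": joint angles; "qd": joint speeds; "joint_efforts": joint torques, N m; "tool_pos": TCP position; "orientation": TCP orientation; "ft_force": force on the tool from outside, world axes, zero at the start; "moment": the same for the moment, N m; "gripper_width": finger opening in mm; "grip_force": force on a finger pad.
Only numpy, scipy, OpenCV 4.12 (cv2) and the standard library are available. Lean on these libraries where they do the work, as an engineer would, in place of code of your own. Each camera call takes 0.05 s, during which the arm holds its last target. There are 200 camera calls.

### The job

Calibrate the sloping touch terminal on the desk: take the stylus out of its stand and touch its nib lightly on the upper-left cross of the display, lift it, touch the lower-right cross, lift it, then press the nib on the ringed target in the middle with the stylus square to the glass, just hard enough to sink the sprung nib part of the way, and finish while still holding it pressed there in the gripper. Touch the terminal with the nib alone and only on these three targets, never hard, and do not disturb the other things on the desk.

Things in the scene. Friction and masses are not known exactly. Their poses are not given: they have to be found in the camera images.
- terminal: Black desk touch terminal on a steel foot, fixed to the desk: a sloping slab 150 mm deep, 215 mm wide and 18 mm thick on a short neck; origin on the desk under the middle of the slab; z up, x away from the operator (towards the raised edge), y to the operator's left. Its place and yaw vary.
- panel: The terminal's rigid sloping front glass, its pale display carrying three dark targets. Origin: middle of the glass surface, 56 mm above the desk, also the middle of the ringed target. x runs up the screen (away from the operator, rising at 20 degrees), y to the operator's left, z square out of the glass (20 degrees off vertical, towards the operator). The slab's top edge is 82 mm above the desk.
- cross_upper_left (a point): Middle of the plain upper-left cross on the glass surface, lines 24 mm long; at x +36, y +58 mm in the panel's frame (far side, operator's left). Axes as the panel's.
- cross_lower_right (a point): Middle of the plain lower-right cross on the glass surface, lines 24 mm long; at x -36, y -58 mm in the panel's frame (near side, operator's right). Axes as the panel's.
- ring_target (a point): Middle of the ringed cross (ring 30 mm across) at the middle of the glass surface, the panel's origin. Axes as the panel's.
- stylus: Grey round stylus, 140 mm long, 12 mm in diameter from 28 mm above the nib's end to the top, 28 to 46 g, standing loose, nib down, in its stand (leaning up to 3 degrees). Origin on the axis at the end of the extended nib, then 16 mm above the desk; z along the axis to the plain top end. Take it by the upper barrel, 95 mm from the nib's end.
- nib (a joint): How far the stylus's spring nib is pushed into the barrel: 0 fully out, 0.006 m bottomed. The black rubber nib is 7 mm in diameter with a round end; the spring gives 0.5 N per mm, so 2 N is 4 mm in and it bottoms at 3 N.
- stylus_tip (a point): The very end of the stylus's nib, on the axis; moves with the nib.
- pen_stand: Weighted round stylus stand, 0.5 kg, loose on the desk: dark steel foot 76 mm across and an upright aluminium sleeve, 22 mm outside and 13.6 mm bore, whose top is 56 mm and whose inner floor is 16 mm above the desk; the stylus stands 40 mm deep in it. Origin at the middle of its underside.
- pen_pot: Bystander: dark steel pot with four ordinary pens, 76 mm across, 156 mm high over the pens. Origin at the middle of its underside.
- mug: Bystander: white mug, 80 mm across, 92 mm high, handle at its +y side. Origin at the middle of its underside.
- stapler: Bystander: black and steel stapler, 132 x 36 mm, 62 mm high. Origin at the middle of its underside.
- calculator: Bystander: flat grey calculator, 150 x 104 mm, 22 mm high. Origin at the middle of its underside.
- tape_dispenser: Bystander: black tape dispenser, 150 x 60 mm, 92 mm high. Origin at the middle of its underside.
- note_block: Bystander: block of notes, 76 x 76 mm, 28 mm high. Origin at the middle of its underside.
- mouse: Bystander: black computer mouse, 112 x 60 mm, 33 mm high. Origin at the middle of its underside.
Mind the look-alikes: they are no part of the job. What is shaped like the pen_stand but green or pink is not meant.

How it is judged (in metres and radians):
On the way, in this order (a step that is already met when the one before it is completed fails the run):
1. the stylus is lifted out of its stand in the gripper (z of stylus_tip in the frame of pen_stand above 0.06 m and contact force between the fingers and stylus above 1 N), for 0.1 s.
2. the held stylus's nib touches the upper-left cross (within 6 mm of its middle) (distance between stylus_tip and cross_upper_left below 0.006 m and contact force between stylus and panel above 0.3 N and contact force between the fingers and stylus above 1 N), for 0.1 s.
3. then the nib touches the lower-right cross (within 6 mm of its middle) (distance between stylus_tip and cross_lower_right below 0.006 m and contact force between stylus and panel above 0.3 N and contact force between the fingers and stylus above 1 N), for 0.1 s.
At the end, for the whole second after the job is handed in: The stylus is held still in the gripper with its nib pressed on the glass within 6 mm of the middle of the ringed target, its axis within 8 degrees of square to the glass, pressing with over 0.4 N and under 4 N with the nib not bottomed (sunk less than 5.8 mm), through the last second (distance between stylus_tip and ring_target below 0.006 m and angle between the z axis of stylus and the z axis of panel, either way round below 0.14 rad and contact force between stylus and panel between 0.4 and 4 N and value of joint nib below 0.0058 m and contact force between the fingers and stylus above 1 N and linear speed of stylus below 0.02 m/s); the arm keeps its last pose, push and grip.
It fails at once if the glass is pressed hard (over 10 N) (contact force between stylus and terminal above 10 N).
It fails at once if the stylus touches the terminal away from the three targets (more than 12 mm from all of them), or is dragged across it (contact force between stylus and terminal above 0.3 N and distance between stylus_tip and cross_upper_left above 0.012 m and distance between stylus_tip and cross_lower_right above 0.012 m and distance between stylus_tip and ring_target above 0.012 m).
It fails at once if the robot itself touches the terminal (contact force between any of the arm, the fingers and terminal above 1 N).
It fails at once if the stylus stand is moved more than 30 mm or tipped (distance of pen_stand from where it was at the start of the episode above 0.03 m or angle between pen_stand's own z axis and vertical above 0.35 rad).
It fails at once if another thing on the desk is moved more than 20 mm (distance of any of pen_pot, mug, stapler, calculator, tape_dispenser, note_block, mouse from where it was at the start of the episode above 0.02 m).
It also fails if it takes over 51 s, if anything falls off the work surface, if the arm or the gripper's body presses on something with over 40 N, if the wrist force passes 120 N, or if a joint passes its speed limit or range.

## Working session

There is one attempt and no reset: what is moved stays moved. The work goes in short steps, Python scripts to look and compute and a tool call to move; the robot and the scene stay as the last step left them, time stands still between calls to the robot, and variables do not carry over. Pictures are saved under pics/ and viewed, at most 12 in all, crops included, and the job is handed in when it is done.

Besides the shell and the picture viewer there is one more tool, called after "Request:" by a JSON object that holds its "api" and its "payload", one argument or row to a line. servo_tool: Moves the arm, as the interface text tells. Its arguments: {"type":"object","properties":{"series":{"type":"array"},"fingers":{"type":"number"},"squeeze":{"type":"number"}},"required":["series"]}

```bash
mkdir -p pics && cat > h.py <<'E'
import numpy as np, cv2
from scipy.spatial.transform import Rotation as R
from plant import monitor, optics, manip
E
python3 - <<'E'
from h import *
for n in ("scene","top","wrist"):
    s=monitor.state(); im=optics.snapshot(n); cv2.imwrite(f"pics/{n}0.png",im[:,:,::-1])
    print(n,optics.camera_info(n))
print(s)
E
```

```text
scene {'fx': 430.27832287263993, 'fy': 430.27832287263993, 'cx': 323.01748814256916, 'cy': 200.4638283934223, 'dist': array([0.0075494, 0.       , 0.       , 0.       , 0.       ]), 'origin': array([1404.61761323, -629.11089904,  865.39915657]), 'attitude': array([ 0.90891651, -0.0009287 ,  0.90034693])}
top {'fx': 403.223708947512, 'fy': 403.223708947512, 'cx': 320.32310090197745, 'cy': 199.4041496142878, 'dist': array([-0.0358535,  0.       ,  0.       ,  0.       ,  0.       ]), 'origin': array([ 422.81371738,    8.42824454, 1143.37036929]), 'attitude': array([ 0.14189836, -0.03199973, -1.57234715])}
wrist {'fx': 288.65597392752437, 'fy': 288.65597392752437, 'cx': 320.90092240549416, 'cy': 202.01556646063005, 'dist': array([-0.00318138,  0.        ,  0.        ,  0.        ,  0.        ]), 'mount': array([[ 1.10748160e-03,  9.61368183e-01,  2.75263494e-01,
         7.83853209e+01],
       [ 9.99998610e-01, -1.40776752e-03,  8.93336184e-04,
         1.30979359e+00],
       [ 1.24633199e-03,  2.75262122e-01, -9.61368405e-01,
        -1.70448490e+02],
       [ 0.00000000e+00,  0.00000000e+00,  0.00000000e+00,
         1.00000000e+00]])}
{'time_s': 0.1, 'q': array([-1.23959614e+00,  4.91474074e-01,  1.55936558e+00, -2.03808028e-06,
        1.09169549e+00, -1.05593141e-01]), 'qd': array([-0.00182952, -0.0037104 , -0.00204658,  0.00078101,  0.00079727,
        0.00018756]), 'joint_efforts': array([ 2.72881371e-03, -6.13621187e+01, -2.58606684e+01,  6.93399506e-02,
        4.70374105e-02, -4.69106396e-05]), 'tool_pos': array([ 264.35527619, -566.11659695,  214.1437391 ]), 'orientation': array([-3.14065522e+00, -9.75386113e-05,  4.36794218e-01]), 'ft_force': array([-0.20119707, -0.08970193,  0.41198406]), 'moment': array([-0.06870128, -0.04115744, -0.02973672]), 'grip_force': 0.0, 'gripper_width': 95.06710860926246}
```

View pics/top0.png

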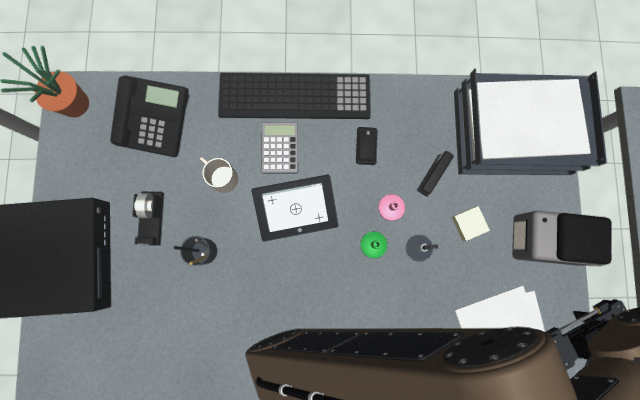

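View pics/scene0.png

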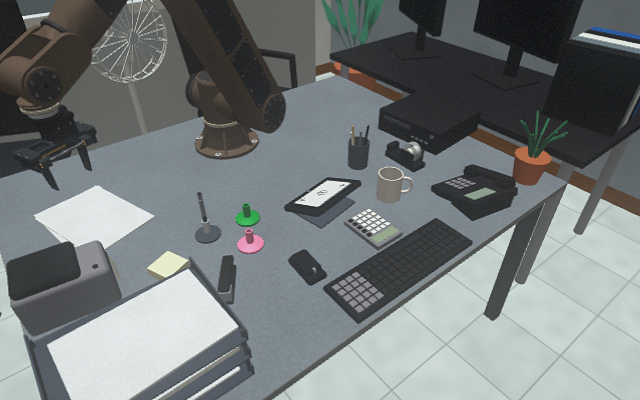

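The top view shows the terminal at about (296,208), with its crosses at roughly (271,200) and (319,217) and the ring at (295,209). Candidates for the stylus and its stand:
- Dark stand with grey stylus: top (420,248), scene (205,225). It's the only dark-footed stand and the only one holding a stylus, so I choose this.
- Green stand: (375,245).
- Pink stand: (392,207).
- Pens in the pot: (198,250).

Next is a close crop to check.

```bash
python3 - <<'E'
from h import *
t=cv2.imread("pics/top0.png");s=cv2.imread("pics/scene0.png")
def c(im,x,y,w,h,k): return cv2.resize(im[y:y+h,x:x+w],None,fx=k,fy=k,interpolation=cv2.INTER_CUBIC)
a=c(t,395,225,50,40,8) #400x320
b=c(s,180,185,50,65,6)  #300x390 ... 
d=c(t,245,170,100,75,4) #400x300
e=c(s,280,170,90,60,4) #360x240
o=np.zeros((600,800,3),np.uint8)
o[:320,:400]=a;o[:300,400:800]=d;o[360:600,:360]=e
b=c(s,180,185,50,65,4.6);o[300:300+b.shape[0],500:500+b.shape[1]]=b[:300]
cv2.imwrite("pics/crop1.png",o)
E
```

```text
(no output)
```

View pics/crop1.png

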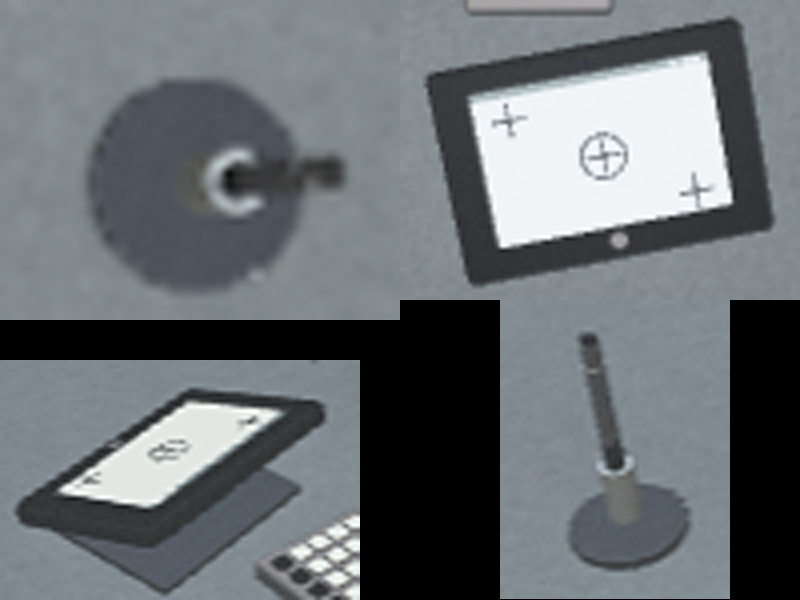

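```bash
cat >> h.py <<'E'
def cam(n,st=None):
    i=optics.camera_info(n); K=np.array([[i['fx'],0,i['cx']],[0,i['fy'],i['cy']],[0,0,1]])
    if n=='wrist':
        T=np.eye(4);T[:3,:3]=R.from_euler('xyz',st['orientation']).as_matrix();T[:3,3]=st['tool_pos'];T=T@i['mount']
    else:
        T=np.eye(4);T[:3,:3]=R.from_euler('xyz',i['attitude']).as_matrix();T[:3,3]=i['origin']
    return K,i['dist'],T
def ray(c,p):
    K,d,T=c; u=cv2.undistortPoints(np.array([[p]],float),K,d)[0,0]
    v=T[:3,:3]@np.array([u[0],-u[1],-1]); return T[:3,3],v/np.linalg.norm(v)
def tri(obs):
    A=np.zeros((3,3));b=np.zeros(3);rs=[ray(*o) for o in obs]
    for o,v in rs: P=np.eye(3)-np.outer(v,v);A+=P;b+=P@o
    x=np.linalg.solve(A,b); return x,[float(np.linalg.norm((np.eye(3)-np.outer(v,v))@(x-o))) for o,v in rs]
def proj(c,X):
    K,d,T=c; p=np.linalg.inv(T)@np.append(X,1); p=p[:3]*[1,-1,-1]
    return cv2.projectPoints(p[None],np.zeros(3),np.zeros(3),K,d)[0][0,0]
E
python3 - <<'E'
from h import *
t=cam('top');s=cam('scene')
for n,a,b in [('UL',(272.1,199.9),(341.6,184.9)),('LR',(318.6,217.1),(302.6,199.6)),('ring',(295.6,208.6),(321.9,192.4)),('stytop',(437,246.1),(198.7,193.3)),('sleeve',(423.9,247.2),(204.8,220.9))]:
    x,r=tri([(t,a),(s,b)]);print(n,x.round(1),np.round(r,1))
E
```

```text
UL [575.2 103.9  66.7] [0.6 0.6]
LR [532.4 -20.5  41.5] [2.1 2.1]
ring [553.6  41.2  53.4] [0.8 0.8]
stytop [ 449.5 -310.1  152.9] [2.1 2.1]
sleeve [ 448.6 -308.2   51. ] [0.5 0.5]
```

The crop confirms the choice: a dark-footed stand with an aluminium sleeve and a grey stylus. The triangulated heights also agree with the text. Next I'll get a closer wrist view.

Request:
{"api": "servo_tool", "payload": {
  "series": [
    [[0.68, 1.0, 0.25, 0, 0, -0.153], [0.68, 1.0, 0.25, 0, 0, -0.153], [0.68, 1.0, 0.25, 0, 0, -0.153], [0.68, 1.0, 0.25, 0, 0, -0.153], [0.68, 1.0, 0.25, 0, 0, -0.153], [0.68, 1.0, 0.25, 0, 0, -0.153], [0.68, 1.0, 0.25, 0, 0, -0.153], [0.68, 1.0, 0.25, 0, 0, -0.153]]
  ],
  "fingers": 1,
  "squeeze": 25
}}

```text
time_s: 0.82
tool_pos: [401.4, -364.9, 265.2]
orientation: [3.141, -0.0, 0.2]
ft_force: [-1.0, -0.2, 0.3]
gripper_width: 95.3
grip_force: 0.0
```

```bash
python3 - <<'E'
from h import *
import pickle
s=monitor.state(); im=optics.snapshot("wrist"); cv2.imwrite("pics/w1.png",im[:,:,::-1]);pickle.dump(s,open("w1.pkl","wb"))
print(s['time_s'],s['tool_pos'],s['orientation'],s['qd'].max())
c=cam('wrist',s)
for X in ([449.5,-310,153],[448.6,-308.2,51],[448.6,-308.2,16]): print(proj(c,np.array(X)))
cv2.imwrite("pics/w1b.png",cv2.resize(im[:,:,::-1],(800,500),interpolation=cv2.INTER_CUBIC))
E
```

```text
0.8167 [ 401.42508236 -364.92570035  265.15625899] [ 3.14074273e+00 -3.57091259e-04  1.99781428e-01] 0.020980712665681744
[273.9041179  141.63767918]
[284.72707125 136.24169561]
[287.71022342 134.85722105]
```

View pics/w1b.png

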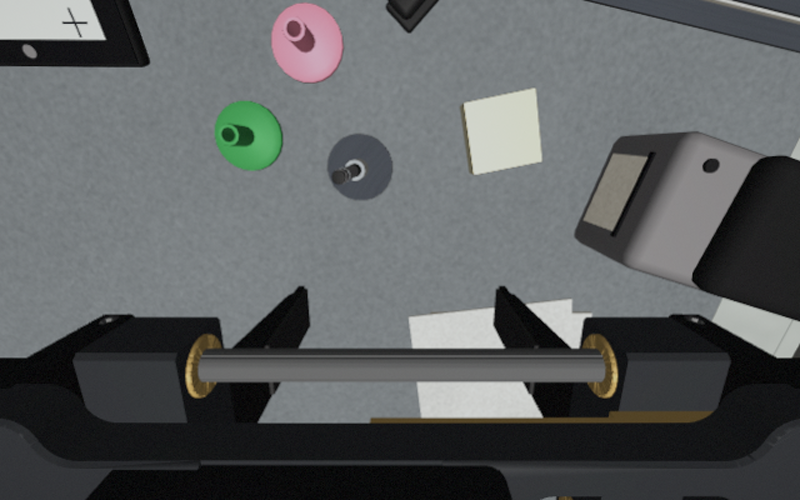

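The wrist view puts the stylus top at (272,142) and the sleeve at (285,136) in full-frame pixels. That's within about 1 px of the prediction, so I'll descend around the stylus.

Request:
{"api": "servo_tool", "payload": {
  "series": [
    [[0.238, 0.277, 0, 0, 0, 0], [0.238, 0.277, 0, 0, 0, 0], [0.238, 0.277, -0.2, 0, 0, 0], [0.238, 0.277, -0.4, 0, 0, 0], [0.238, 0.277, -0.6, 0, 0, 0], [0.238, 0.277, -0.75, 0, 0, 0], [0.238, 0.277, -0.865, 0, 0, 0], [0.238, 0.277, -0.865, 0, 0, 0]]
  ]
}}

```text
time_s: 1.53
tool_pos: [445.7, -310.8, 87.1]
orientation: [-3.136, 0.005, 0.195]
ft_force: [0.4, 0.1, -0.3]
gripper_width: 95.0
grip_force: 0.0
```

Request:
{"api": "servo_tool", "payload": {
  "series": [
    [[0, 0, 0, 0, 0, 0], [0, 0, 0, 0, 0, 0], [0, 0, 0, 0, 0, 0], [0, 0, 0, 0, 0, 0], [0, 0, 0, 0, 0, 0], [0, 0, 0, 0, 0, 0], [0, 0, 0, 0, 0, 0], [0, 0, 0, 0, 0, 0]]
  ],
  "fingers": -1,
  "squeeze": 25
}}

```text
time_s: 2.2
tool_pos: [448.1, -310.9, 91.9]
orientation: [3.141, -0.0, 0.197]
ft_force: [-0.1, 0.4, 0.4]
gripper_width: 47.0
grip_force: 0.0
```

Request:
{"api": "servo_tool", "payload": {
  "series": [
    [[0, 0, 0, 0, 0, 0], [0, 0, 0, 0, 0, 0], [0, 0, 0, 0, 0, 0], [0, 0, 0, 0, 0, 0], [0, 0, 0, 0, 0, 0], [0, 0, 0, 0, 0, 0], [0, 0, 0, 0, 0, 0], [0, 0, 0, 0, 0, 0]]
  ]
}}

```text
time_s: 2.87
tool_pos: [447.8, -310.5, 91.5]
orientation: [-3.141, 0.001, 0.196]
ft_force: [-0.6, 3.3, 0.0]
gripper_width: 11.7
grip_force: 24.9
```

Request:
{"api": "servo_tool", "payload": {
  "series": [
    [[0, 0, 0.05, 0, 0, 0], [0, 0, 0.12, 0, 0, 0], [0, 0, 0.2, 0, 0, 0], [0, 0, 0.3, 0, 0, 0], [0, 0, 0.4, 0, 0, 0], [0, 0, 0.5, 0, 0, 0], [0, 0, 0.6, 0, 0, 0], [0, 0, 0.65, 0, 0, 0]]
  ]
}}

```text
time_s: 3.53
tool_pos: [448.6, -311.7, 224.8]
orientation: [3.138, -0.002, 0.196]
ft_force: [0.1, -0.1, -0.4]
gripper_width: 11.7
grip_force: 25.0
```

Request:
{"api": "servo_tool", "payload": {
  "series": [
    [[0.03, 0.15, 0.05, 0, 0, 0], [0.06, 0.33, 0.1, 0.011, -0.055, 0], [0.1, 0.53, 0.1, 0.022, -0.11, 0], [0.15, 0.7, 0.1, 0.033, -0.16, 0], [0.15, 0.85, 0.1, 0.0436, -0.218, 0], [0.15, 0.95, 0.1, 0.0436, -0.218, 0], [0.15, 1.0, 0.1, 0.0436, -0.218, 0], [0.15, 1.0, 0.1, 0.0436, -0.218, 0]]
  ]
}}

```text
time_s: 4.2
tool_pos: [478.1, -109.8, 242.2]
orientation: [3.141, -0.349, 0.199]
ft_force: [1.0, -0.1, -0.3]
gripper_width: 11.3
grip_force: 25.0
```

Request:
{"api": "servo_tool", "payload": {
  "series": [
    [[0.03, 0.12, -0.02, 0, 0, 0], [0.06, 0.27, -0.05, 0, 0, 0], [0.1, 0.42, -0.1, 0, 0, 0], [0.12, 0.55, -0.15, 0, 0, 0], [0.15, 0.65, -0.2, 0, 0, 0], [0.15, 0.7, -0.24, 0, 0, 0], [0.15, 0.72, -0.25, 0, 0, 0], [0.15, 0.72, -0.25, 0, 0, 0]]
  ]
}}

```text
time_s: 4.87
tool_pos: [508.5, 33.0, 191.1]
orientation: [-3.141, -0.348, 0.197]
ft_force: [0.2, 1.2, -0.2]
gripper_width: 11.8
grip_force: 25.0
```

Request:
{"api": "servo_tool", "payload": {
  "series": [
    [[0, 0, 0, 0, 0, 0], [0, 0, 0, 0, 0, 0], [0, 0, 0, 0, 0, 0]]
  ]
}}

```text
time_s: 5.12
tool_pos: [508.4, 32.1, 192.2]
orientation: [3.141, -0.35, 0.195]
ft_force: [-0.3, 0.1, -0.3]
gripper_width: 11.7
grip_force: 25.0
```

```bash
python3 - <<'E'
from h import *
import pickle
s=monitor.state(); im=optics.snapshot("wrist"); cv2.imwrite("pics/w2.png",im[:,:,::-1]);pickle.dump(s,open("w2.pkl","wb"))
print(s['time_s'],s['tool_pos'],s['orientation'],s['ft_force'],s['gripper_width'])
c=cam('wrist',s)
T=np.eye(4);T[:3,:3]=R.from_euler('xyz',s['orientation']).as_matrix();T[:3,3]=s['tool_pos']
for X in ([575.2,103.9,66.7],[532.4,-20.5,41.5],[553.6,41.2,53.4],(T@[0,0,76,1])[:3]): print(X,proj(c,np.array(X)))
cv2.imwrite("pics/w2b.png",cv2.resize(im[:,:,::-1],(800,500),interpolation=cv2.INTER_CUBIC))
for n in('top','scene'): cv2.imwrite(f"pics/{n}2.png",optics.snapshot(n)[:,:,::-1])
E
```

```text
5.1167 [508.37612771  32.12143968 192.16415478] [ 3.14144476 -0.34998144  0.19529622] [-0.28358866  0.06355825 -0.30591085] 11.654839094589358
[575.2, 103.9, 66.7] [267.82427971 163.99956108]
[532.4, -20.5, 41.5] [368.58122883 224.520655  ]
[553.6, 41.2, 53.4] [320.17248065 195.51775312]
[533.94184304  37.16733026 120.77134571] [320.03232412 210.83590614]
```

View pics/w2b.png

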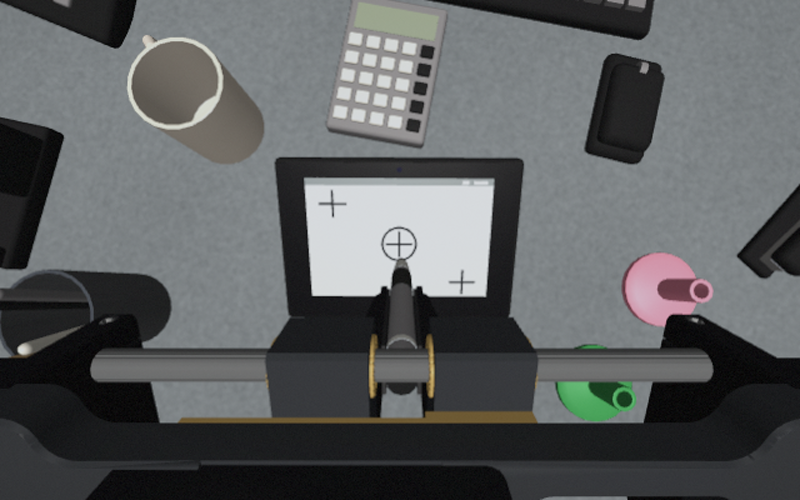

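The glass is seen square on: UL (265.5,163.1), LR (369.5,225.9), ring (319.1,195.1), nib end near (320.5,208). I'll zoom in on the nib in all three cameras.

```bash
python3 - <<'E'
from h import *
import pickle
s=pickle.load(open("w2.pkl","rb"))
T=np.eye(4);T[:3,:3]=R.from_euler('xyz',s['orientation']).as_matrix();T[:3,3]=s['tool_pos']
tip=(T@[0,0,76,1])[:3]
o=np.zeros((600,800,3),np.uint8)
w=cv2.imread("pics/w2.png");o[:280,:800]=cv2.resize(w[185:213+0,270:370][:28],(800,224),interpolation=cv2.INTER_CUBIC)[:224].repeat(1,0) if 0 else np.pad(cv2.resize(w[185:220,260:360],(800,280),interpolation=cv2.INTER_CUBIC),((0,0),(0,0),(0,0)))
for n,x in(('top',0),('scene',400)):
    p=proj(cam(n),tip);u,v=int(p[0])-25,int(p[1])-20;print(n,p,u,v)
    o[280:600,x:x+400]=cv2.resize(cv2.imread(f"pics/{n}2.png")[v:v+40,u:u+50],(400,320),interpolation=cv2.INTER_CUBIC)
cv2.imwrite("pics/crop2.png",o)
E
```

```text
top [296.12667814 212.93178878] 271 192
scene [316.63373292 172.36705544] 291 152
```

View pics/crop2.png

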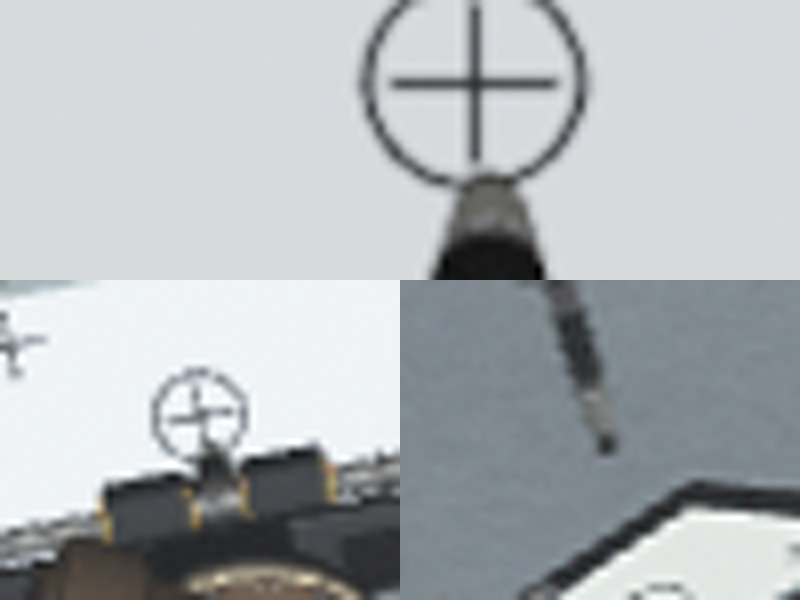

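```bash
python3 - <<'E'
from h import *
import pickle
from scipy.optimize import least_squares
s=pickle.load(open("w2.pkl","rb"));Rt=R.from_euler('xyz',s['orientation']).as_matrix();tp=s['tool_pos']
t,sc,w=cam('top'),cam('scene'),cam('wrist',s)
L=np.array([[36,58,0],[-36,-58,0],[0,0,0.]])
ob={'top':(t,[(272.1,199.9),(318.6,217.1),(295.6,208.6)]),'scene':(sc,[(341.6,184.9),(302.6,199.6),(321.9,192.4)]),'wrist':(w,[(265.5,163.1),(369.5,225.9),(319.1,195.1)])}
def pan(p): return (R.from_euler('z',p[3])*R.from_euler('y',-20,degrees=True)).as_matrix()
def res(p,names):
    X=L@pan(p).T+p[:3]; r=[]
    for n in names:
        c,o=ob[n]; r+=[proj(c,x)-q for x,q in zip(X,o)]
    return np.ravel(r)
x0=[553,41,56,.197]
for names in(['wrist'],['top','scene'],['wrist','top','scene']):
    f=least_squares(res,x0,args=(names,));print(names,f.x.round(3),f.fun.round(1))
    P=pan(f.x);X=L@P.T+f.x[:3]; print(X.round(1),'axis err deg',np.degrees(np.arccos(-Rt[:,2]@P[:,2])).round(2))
tipw,_=tri([(w,(320.8,209.3)),(sc,(316.6,172.6))]);print('tip tri',tipw,_,'tool frame',Rt.T@(tipw-tp))
q=[proj(w,tp+Rt@np.array([0,0,z])) for z in(72.5,76)];print(q)
E
```

```text
['wrist'] [5.53128e+02 4.23220e+01 5.81770e+01 1.93000e-01] [ 0.  -0.1  0.  -0.1 -0.   0.2]
[[575.2 105.7  70.5]
 [531.1 -21.1  45.9]
 [553.1  42.3  58.2]] axis err deg 0.06
['top', 'scene'] [5.53609e+02 4.14620e+01 5.36620e+01 1.99000e-01] [-0.5 -0.1 -0.1 -0.3 -0.3 -0.2  0.1  0.1 -1.2  0.2 -0.2 -0.1]
[[575.3 105.   66. ]
 [531.9 -22.1  41.3]
 [553.6  41.5  53.7]] axis err deg 0.09
['wrist', 'top', 'scene'] [5.53491e+02 4.22170e+01 5.45550e+01 1.94000e-01] [ 0.8  0.3 -0.3 -0.5  0.2  0.2 -0.8 -0.2 -0.4 -0.1 -0.6 -0.2  0.3 -0.2
 -1.  -0.2 -0.  -0.4]
[[575.5 105.7  66.9]
 [531.5 -21.2  42.2]
 [553.5  42.2  54.6]] axis err deg 0.05
tip tri [535.21653564  36.4835309  120.89687402] [0.3425442457352332, 0.34254424573539416] tool frame [ 1.0930461   0.91812443 76.26547675]
[array([320.01449657, 212.04410636]), array([320.03197929, 210.83551331])]
```

Panel fit: ring at (553.4, 42.2, 56), yaw 0.195. The tool axis is square to the glass within 0.1°, and the nib is at the tool-frame point (1.0, 0.8, 76). Moving to hover 15 mm above the upper-left cross.

Request:
{"api": "servo_tool", "payload": {
  "series": [
    [[0.03, 0.06, -0.03, 0, 0, 0], [0.06, 0.12, -0.06, 0, 0, 0], [0.1, 0.2, -0.1, 0, 0, 0], [0.14, 0.27, -0.15, 0, 0, 0], [0.165, 0.32, -0.18, 0, 0, 0], [0.176, 0.341, -0.193, 0, 0, 0], [0.176, 0.341, -0.193, 0, 0, 0], [0.176, 0.341, -0.193, 0, 0, 0]]
  ]
}}

```text
time_s: 5.93
tool_pos: [543.1, 101.0, 153.2]
orientation: [-3.141, -0.349, 0.197]
ft_force: [0.0, 0.7, -0.2]
gripper_width: 11.4
grip_force: 25.0
```

Request:
{"api": "servo_tool", "payload": {
  "series": [
    [[0, 0, 0, 0, 0, 0], [0, 0, 0, 0, 0, 0], [0, 0, 0, 0, 0, 0]]
  ]
}}

```text
time_s: 6.18
tool_pos: [543.2, 100.8, 153.5]
orientation: [-3.141, -0.35, 0.196]
ft_force: [0.0, 0.2, 0.1]
gripper_width: 11.9
grip_force: 25.0
```

```bash
python3 - <<'E'
from h import *
s=monitor.state(); w=optics.snapshot("wrist")[:,:,::-1]
T=R.from_euler('xyz',s['orientation']).as_matrix();c=cam('wrist',s)
tip=s['tool_pos']+T@np.array([1.,.8,76.2]);print(s['tool_pos'],tip,s['ft_force'])
n=np.array([-.335,-.066,.94]);U=np.array([575.4,105.7,68.3]);print('height',(tip-U)@n,'UL px',proj(c,U),'tip px',proj(c,tip), 'lateral',(tip-U)-((tip-U)@n)*n)
cv2.imwrite("pics/crop3.png",cv2.resize(w[180:230,270:370],(800,400),interpolation=cv2.INTER_CUBIC))
E
```

```text
[543.2447986  100.7630894  153.53801316] [569.94326086 105.2497428   82.2979819 ] [0.03557754 0.21235227 0.14265228]
height 15.015827573675375 UL px [321.60808428 204.59883365] tip px [320.92704619 209.70266674] lateral [-0.42643691  0.54078742 -0.11689602]
```

View pics/crop3.png

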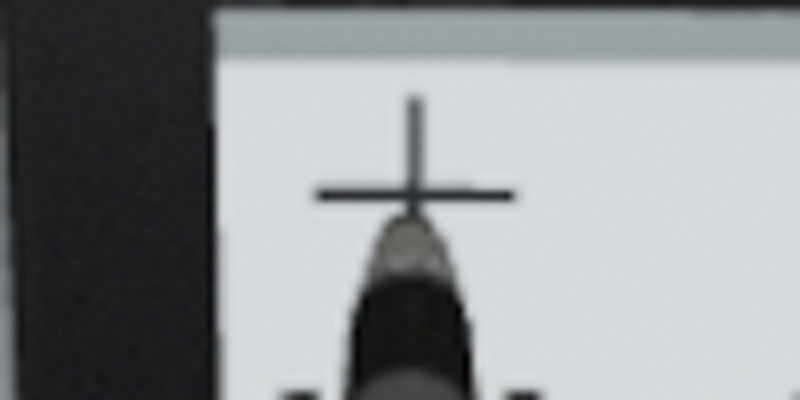

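The cross is at (321.3,203.9) with the nib just below it, as predicted to within about 0.7 mm. Descending.

Request:
{"api": "servo_tool", "payload": {
  "series": [
    [[0.005, 0.001, -0.012, 0, 0, 0], [0.01, 0.001, -0.025, 0, 0, 0], [0.015, 0.002, -0.037, 0, 0, 0], [0.02, 0.002, -0.048, 0, 0, 0], [0.023, 0.003, -0.056, 0, 0, 0], [0.025, 0.003, -0.0605, 0, 0, 0], [0.025, 0.003, -0.0605, 0, 0, 0], [0.025, 0.003, -0.0605, 0, 0, 0]]
  ]
}}

```text
time_s: 6.9
tool_pos: [548.2, 101.9, 140.9]
orientation: [-3.141, -0.349, 0.196]
ft_force: [-1.0, -0.2, 0.4]
gripper_width: 11.3
grip_force: 25.0
```

Request:
{"api": "servo_tool", "payload": {
  "series": [
    [[0.0017, 0.0003, -0.0047, 0, 0, 0], [0.0034, 0.0006, -0.0094, 0, 0, 0], [0.005, 0.001, -0.0141, 0, 0, 0], [0.005, 0.001, -0.0141, 0, 0, 0], [0.005, 0.001, -0.0141, 0, 0, 0]]
  ]
}}

```text
time_s: 7.32
tool_pos: [549.3, 102.1, 138.2]
orientation: [-3.141, -0.349, 0.196]
ft_force: [0.1, -0.0, 0.4]
gripper_width: 11.8
grip_force: 25.0
```

Request:
{"api": "servo_tool", "payload": {
  "series": [
    [[0.0017, 0.0003, -0.0047, 0, 0, 0], [0.0025, 0.0005, -0.007, 0, 0, 0], [0.0025, 0.0005, -0.007, 0, 0, 0], [0.0025, 0.0005, -0.007, 0, 0, 0]]
  ]
}}

```text
time_s: 7.65
tool_pos: [549.8, 102.2, 136.8]
orientation: [-3.141, -0.349, 0.196]
ft_force: [1.1, 1.0, 0.9]
gripper_width: 11.7
grip_force: 25.0
```

```bash
cat > f.py <<'E'
from h import *
n=np.array([-.335,-.066,.94]);F=[];Z=[]
for i in range(8):
    w=optics.snapshot("wrist"); s=monitor.state();F.append(s['ft_force']@n);Z.append(s['tool_pos']+R.from_euler('xyz',s['orientation']).as_matrix()@np.array([1.,.8,76.2]))
tip=np.mean(Z,0);print('F.n',np.mean(F).round(2),np.std(F).round(2),'tip',tip.round(1),s['time_s'],s['gripper_width'],s['ft_force'])
for k,U in dict(UL=(575.4,105.7,68.3),LR=(531.4,-21.2,43.7),ring=(553.4,42.2,56)).items():
    d=tip-U;print(k,'h',(d@n).round(2),'lat',(d-(d@n)*n).round(1))
cv2.imwrite("pics/last.png",cv2.resize(w[180:230,270:370,::-1],(800,400),interpolation=cv2.INTER_CUBIC))
E
python3 f.py
```

```text
F.n 0.95 0.48 tip [576.4 106.7  65.5] 8.05 11.607513265213825 [1.22952484 0.32883452 0.56826488]
UL h -3.01 lat [-0.   0.8  0.1]
LR h -3.0 lat [ 44.  127.7  24.6]
ring h -3.01 lat [22.  64.3 12.4]
```

Request:
{"api": "servo_tool", "payload": {
  "series": [
    [[0.0017, 0.0003, -0.0047, 0, 0, 0], [0.0017, 0.0003, -0.0047, 0, 0, 0], [0.0017, 0.0003, -0.0047, 0, 0, 0]]
  ]
}}

```text
time_s: 8.3
tool_pos: [550.1, 102.2, 135.8]
orientation: [-3.141, -0.349, 0.196]
ft_force: [-0.2, -0.4, 1.0]
gripper_width: 11.9
grip_force: 25.0
```

```bash
python3 f.py
```

```text
F.n 1.48 0.4 tip [576.7 106.7  64.6] 8.7 11.259292924854861 [0.02427034 0.29934679 1.29676324]
UL h -4.03 lat [-0.   0.8  0.1]
LR h -4.02 lat [ 44.  127.7  24.6]
ring h -4.03 lat [22.  64.3 12.4]
```

View pics/last.png

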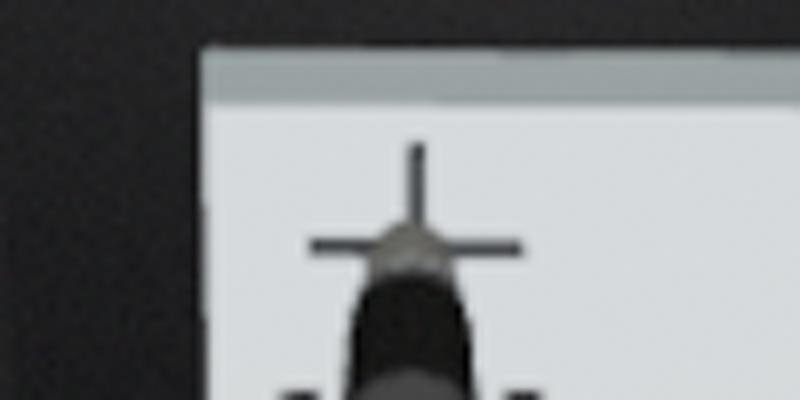

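Force rose 0.5 N for 1 mm, so the nib is on the spring and centred on the cross (arm at y=247 in the crop). Lifting and moving to the lower-right cross.

Request:
{"api": "servo_tool", "payload": {
  "series": [
    [[-0.014, -0.003, 0.04, 0, 0, 0], [-0.03, -0.006, 0.08, 0, 0, 0], [-0.042, -0.008, 0.1175, 0, 0, 0], [-0.08, -0.11, 0.098, 0, 0, 0], [-0.13, -0.26, 0.068, 0, 0, 0], [-0.18, -0.42, 0.038, 0, 0, 0], [-0.23, -0.56, 0.01, 0, 0, 0], [-0.262, -0.646, -0.0055, 0, 0, 0]]
  ]
}}

```text
time_s: 9.37
tool_pos: [496.7, -28.7, 135.1]
orientation: [-3.142, -0.35, 0.196]
ft_force: [0.6, -0.5, -0.5]
gripper_width: 11.7
grip_force: 25.0
```

Request:
{"api": "servo_tool", "payload": {
  "series": [
    [[0, 0, 0, 0, 0, 0], [0, 0, 0, 0, 0, 0], [0.005, 0.001, -0.015, 0, 0, 0], [0.011, 0.002, -0.03, 0, 0, 0], [0.016, 0.003, -0.045, 0, 0, 0], [0.022, 0.004, -0.061, 0, 0, 0], [0.022, 0.004, -0.061, 0, 0, 0], [0.022, 0.004, -0.061, 0, 0, 0]]
  ]
}}

```text
time_s: 10.03
tool_pos: [502.1, -25.7, 122.2]
orientation: [-3.141, -0.349, 0.197]
ft_force: [-0.7, 0.2, 0.1]
gripper_width: 11.3
grip_force: 25.0
```

```bash
python3 f.py
```

```text
F.n -0.06 0.45 tip [528.7 -21.6  51.3] 10.4333 11.612417528445233 [-0.69117694 -0.20827156  0.40486878]
UL h 8.03 lat [ -44.  -126.7  -24.6]
LR h 8.04 lat [0.  0.2 0. ]
ring h 8.04 lat [-22.  -63.2 -12.3]
```

View pics/last.png

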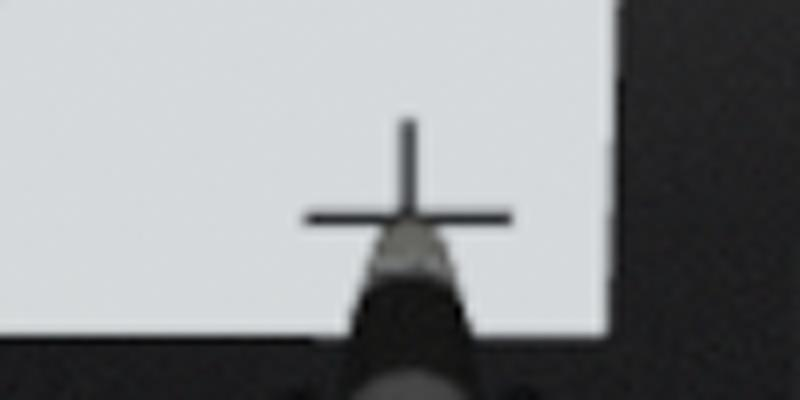

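The nib is 8 mm above the lower-right cross, with the lateral position good and the free force about 0. Descending to h = -3.5.

Request:
{"api": "servo_tool", "payload": {
  "series": [
    [[0.0035, 0.0007, -0.01, 0, 0, 0], [0.007, 0.0014, -0.02, 0, 0, 0], [0.0107, 0.002, -0.03, 0, 0, 0], [0.0143, 0.0028, -0.04, 0, 0, 0], [0.0175, 0.0034, -0.049, 0, 0, 0], [0.0193, 0.0038, -0.054, 0, 0, 0], [0.0193, 0.0038, -0.054, 0, 0, 0], [0.0193, 0.0038, -0.054, 0, 0, 0]]
  ]
}}

```text
time_s: 11.1
tool_pos: [505.9, -25.4, 111.7]
orientation: [-3.141, -0.349, 0.196]
ft_force: [-0.5, 0.5, 0.4]
gripper_width: 11.8
grip_force: 25.0
```

```bash
python3 f.py
```

```text
F.n 1.42 0.3 tip [532.6 -20.9  40.5] 11.5 11.809138513231682 [-1.35521493  0.60347107  0.71869343]
UL h -3.41 lat [ -44.  -126.8  -24.6]
LR h -3.4 lat [0.  0.1 0. ]
ring h -3.41 lat [-22.  -63.3 -12.3]
```

Touch confirmed at 1.4 N. Lifting and moving to the ring.

Request:
{"api": "servo_tool", "payload": {
  "series": [
    [[-0.013, -0.0025, 0.036, 0, 0, 0], [-0.026, -0.005, 0.072, 0, 0, 0], [-0.037, -0.007, 0.1034, 0, 0, 0], [-0.01, 0.07, 0.118, 0, 0, 0], [0.025, 0.17, 0.138, 0, 0, 0], [0.055, 0.26, 0.155, 0, 0, 0], [0.073, 0.31, 0.165, 0, 0, 0], [0.073, 0.31, 0.165, 0, 0, 0]]
  ]
}}

```text
time_s: 12.17
tool_pos: [521.1, 38.1, 145.3]
orientation: [3.142, -0.35, 0.198]
ft_force: [0.6, 0.4, -0.4]
gripper_width: 11.6
grip_force: 25.0
```

Request:
{"api": "servo_tool", "payload": {
  "series": [
    [[0, 0, 0, 0, 0, 0], [0, 0, 0, 0, 0, 0], [0.005, 0.001, -0.013, 0, 0, 0], [0.01, 0.002, -0.026, 0, 0, 0], [0.014, 0.003, -0.04, 0, 0, 0], [0.018, 0.0035, -0.052, 0, 0, 0], [0.018, 0.0035, -0.052, 0, 0, 0], [0.018, 0.0035, -0.052, 0, 0, 0]]
  ]
}}

```text
time_s: 12.83
tool_pos: [524.1, 37.2, 134.0]
orientation: [-3.141, -0.349, 0.196]
ft_force: [0.2, -0.1, -0.0]
gripper_width: 12.3
grip_force: 25.0
```

```bash
python3 f.py
```

```text
F.n -0.3 0.52 tip [550.8  41.8  63.1] 13.2333 11.4830149975376 [ 0.69806122  0.02636489 -0.71132843]
UL h 7.58 lat [-22.1 -63.4 -12.3]
LR h 7.59 lat [21.9 63.5 12.3]
ring h 7.58 lat [-0.1  0.1 -0. ]
```

View pics/last.png

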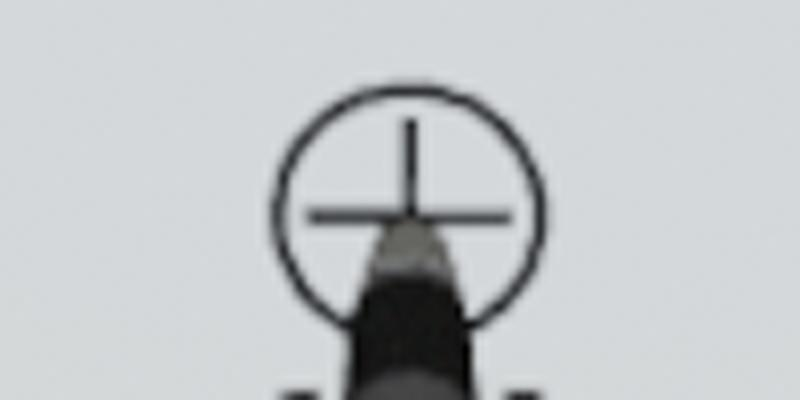

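The nib is centred, 7.6 mm above the ring (its middle at x=410, y=216 in the crop). Pressing to h = -4, about 1.5 N.

Request:
{"api": "servo_tool", "payload": {
  "series": [
    [[0.0035, 0.0007, -0.01, 0, 0, 0], [0.007, 0.0014, -0.02, 0, 0, 0], [0.0107, 0.002, -0.03, 0, 0, 0], [0.0143, 0.0028, -0.04, 0, 0, 0], [0.0175, 0.0034, -0.049, 0, 0, 0], [0.0195, 0.0038, -0.0545, 0, 0, 0], [0.0195, 0.0038, -0.0545, 0, 0, 0], [0.0195, 0.0038, -0.0545, 0, 0, 0]]
  ]
}}

```text
time_s: 13.9
tool_pos: [528.0, 38.0, 123.4]
orientation: [-3.141, -0.349, 0.196]
ft_force: [-1.5, -0.3, 0.8]
gripper_width: 11.6
grip_force: 25.0
```

Request:
{"api": "servo_tool", "payload": {
  "series": [
    [[0, 0, 0, 0, 0, 0], [0, 0, 0, 0, 0, 0], [0, 0, 0, 0, 0, 0], [0, 0, 0, 0, 0, 0], [0, 0, 0, 0, 0, 0], [0, 0, 0, 0, 0, 0]]
  ]
}}

```text
time_s: 14.4
tool_pos: [528.0, 38.0, 123.4]
orientation: [-3.141, -0.349, 0.196]
ft_force: [-0.8, -0.9, 0.8]
gripper_width: 11.7
grip_force: 25.0
```

```bash
python3 f.py
```

```text
F.n 1.68 0.48 tip [554.7  42.6  52.1] 14.8 11.606443031872237 [-0.33725018 -0.34462254  0.90892919]
UL h -4.07 lat [-22.1 -63.4 -12.3]
LR h -4.06 lat [21.9 63.5 12.3]
ring h -4.07 lat [-0.1  0.1 -0. ]
```

View pics/last.png

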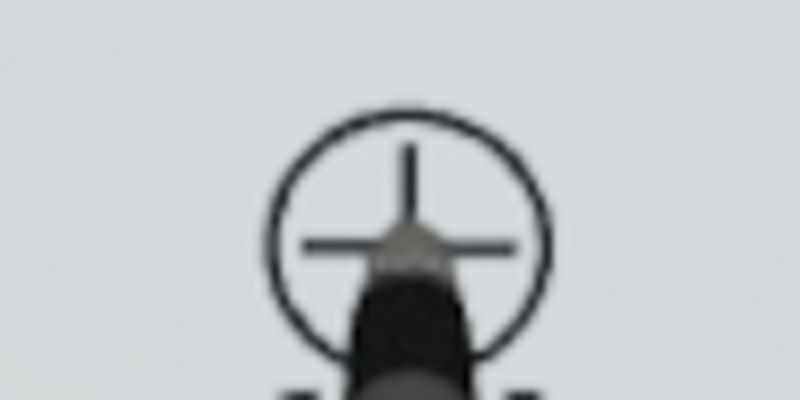

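The nib is centred in the ring at about 1.6 N, roughly 3 mm sunk, square to the glass and still. Handing in.

```bash
python3 -c "
from h import *
print(manip.finish_job())"
```

```text
the job is handed in; nothing more can be done
None
```

The job is handed in (verdict not shown): I touched the upper-left cross (about 1.5 N), then the lower-right (about 1.4 N), and the gripper is still holding the stylus square on the ringed target at about 1.6 N, with the nib sunk roughly 3 mm.

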